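Light up the well plate and point out the brown shell

ROBOT

A 6-joint arm with a two-finger parallel gripper is mounted at the origin on the work surface. World frame = base frame: x ahead of the robot, y to its left, z up, the work surface at z = 0. Lengths are in m, angles in rad, forces in N, time in s.
With the tool pointing down it reaches from about 0.275 to 0.875 m from the base axis. Payload 12.5 kg.
Tool frame: the origin (TCP) lies between the finger pads, 19 mm behind the fingertips; this is the grasp point; z points along the fingers, y is the line along which they close (so a half turn about z gives the same grasp; the last joint's range is limited). The gripper opens to 85 mm and grips with 20 to 120 N. Pads are 22 mm wide; open, the fingers measure 114 mm over their backs; the gripper's body (76 mm by 85 mm) begins 54 mm behind the grasp point. The pads swing forward as they close: fully open they stand 13 mm farther back than shut.
Start: joints at [-1.333, 0.351, 1.652, -0, 1.139, -0.085], TCP at [0.174, -0.522, 0.25] pointing down, gripper open.
Joint ranges: [-2.75, 2.75], [-0.79, 2.1], [0.01, 2.65], [-1.57, 4.71], [0.07, 3.14], [-2.87, 2.87]. Speed limits (rad/s): [2.22, 2.22, 2.79, 3.14, 3.14, 3.14].

INTERFACE

Orientations are given as a unit quaternion [x, y, z, w].
In Python, from cell import r, optics gives the robot as it stands. The module is installed in compiled form; this text tells all that it offers. Calls block until the motion is done:
- r.move_to(position, orientation): joint-space move of the TCP to a pose.
- r.move_linear(position, rot=None, vel=0.15): straight line of the TCP; rot=None keeps the orientation; vel is the mean speed in m/s.
- r.set_joints(angles): joint-space move.
- r.set_gripper(opening, squeeze=None): opening from 0.0 (shut) to 1.0 (fully open); squeeze is the grip in N (None keeps the last); returns when the fingers have stopped.
- r.sleep(seconds).
- r.inverse_kinematics(position, orientation): joint angles nearest the present ones, or None.
- optics.get_image(name): name is "scene" or "side" or "wrist"; returns a dict with "pixels" (384x512x3 uint8, red, green, blue), "depth" (384x512 float32, m along the optical axis (not along the pixel's ray), 0 where there is no reading), "fx", "fy", "cx", "cy" (pixels), "camera_from_world" (4x4, takes a point from world to camera coordinates); the wrist camera has in their place "mount" (4x4, takes a point from camera to tool coordinates, whose origin is the TCP and whose axes are the flange's). Camera axes: x right, y down, z forward; pixel columns grow to the right and rows downward; lengths in m; the calibration is good to about 2 mm. A picture is of the moment at which its call begins: read the wrist's pose just before it.
A pose or a line that the arm cannot do raises r.PlanningError and nothing moves.
- r.hand_in(): hands the job in; it is judged then, once.
Readings, each from a call of its own:
- r.current_t(): time.
- r.current_q(): joint angles.
- r.current_qvel(): joint speeds.
- r.current_effort(): joint torques, N m.
- r.current_tool_pos(): TCP position.
- r.current_ee_rot(): TCP orientation.
- r.current_contact_force(): force on the tool from outside, world axes, zero at the start.
- r.current_torque(): the same for the moment, N m.
- r.current_opening(): opening from 0.0 (shut) to 1.0 (fully open).
- r.current_finger_force(): force on a finger pad.
Only numpy, scipy, OpenCV 4.12 (cv2) and the standard library are available. Lean on these libraries where they do the work, as an engineer would, in place of code of your own. Each camera call takes 0.05 s, during which the arm holds its last target. There are 200 camera calls.

TASK

Your colleague wants to know which snail to take next: switch on the light base by pressing down the raised, white-striped front half of its red rocker switch with the fingertips, then point straight down at the dark reddish-brown shell in the well plate, with the fingertips just above it (about a finger's breadth) and without touching it. Keep pointing still for at least two seconds and finish while still pointing, touching nothing. Pick nothing up, and do not touch or shift the plate, any of the shells, or the beaker, jar and slide box beside the base.

Things in the scene. Friction and masses are not known exactly. Their poses are not given: they have to be found in the camera images.
- light_base: The microscope's light base, fixed: a white flat box 240 (x) x 280 (y) x 44 mm high, origin at the centre of its underside on the bench, +x away from its front edge. White opal stage plate, 112 x 160 mm, centred at x +45 mm, top 47 mm above the bench. On the deck near the front edge: red rocker switch at (-75, -85) mm; black dimmer knob, 16 mm high, at (-75, +85) mm, not used.
- switch (a joint): The red rocker switch, in rad: 0 = off (its front half, towards the base's front edge, sticks up), 0.4 = fully on (front half pressed down level, back half up). It counts as on above 0.28. It stays where it is left and takes about 2.5 N on the white stripe.
- switch_press (a point): The spot to press: on top of the rocker's front half, on its white stripe, 11 mm in front of the pivot; 55 mm above the bench when off, 50 mm when on (moves with the rocker). Rocker 36 mm long (along the base's x), 24 mm wide; pivot 50 mm above the bench. A black rim around it stands 49 mm above the bench.
- well_plate: A loose clear plastic plate, 86 (x) x 128 (y) x 20 mm high, on the opal stage plate, origin at the centre of its underside. Six open round wells, 34 mm in diameter, 17 mm deep, in two rows of three, 39 mm between centres, with one snail shell in each. Must not be touched.
- shell_brown: The wanted snail shell: the only dark reddish-brown one, 26 mm across, 16 mm high, lying on the floor of one of the wells (which one varies), its top about level with the plate's top. Origin at the centre of its underside. Must not be touched.
- brown_top (a point): The top of the dark reddish-brown shell, 16 mm above its underside, z up.
- shell_cream: Another snail shell, cream-white, same size as the wanted one (26 mm across, 16 mm high), in another well; origin at the centre of its underside. Leave alone.
- shell_yellow: Another snail shell, bright yellow, same size as the wanted one (26 mm across, 16 mm high), in another well; origin at the centre of its underside. Leave alone.
- shell_grey: Another snail shell, mid-grey, same size as the wanted one (26 mm across, 16 mm high), in another well; origin at the centre of its underside. Leave alone.
- shell_olive: Another snail shell, olive green, same size as the wanted one (26 mm across, 16 mm high), in another well; origin at the centre of its underside. Leave alone.
- shell_pink: Another snail shell, pale pink, same size as the wanted one (26 mm across, 16 mm high), in another well; origin at the centre of its underside. Leave alone.
- beaker: A glass beaker, 70 mm across, 90 mm high, on the bench to the left of the light base; origin at the centre of its underside. Leave alone.
- jar: An amber glass jar with a yellow cap, 48 mm across, 70 mm high, on the bench to the right of the light base; origin at the centre of its underside. Leave alone.
- slide_box: A small blue slide box with a clear lid, 77 x 28 x 22 mm, on the bench left of the light base's front corner; origin at the centre of its underside. Leave alone.

How it is judged:
By the outcome, as a careful person would: the job done as asked, in the order asked, and still so for the second after the job is handed in, with the robot touching nothing.
It also fails if it takes over 42 s, if anything falls off the work surface, if the arm or the gripper's body presses on something with over 40 N, if the wrist force passes 120 N, or if a joint passes its speed limit or range.

## Working session

There is one attempt and no reset: what is moved stays moved. The work goes in short steps, each a Python script; the robot and the scene stay as the last script left them, time stands still between calls to the robot, and variables do not carry over. Pictures are saved under pics/ and viewed, at most 10 in all, crops included, and the job is handed in when it is done.

```bash
mkdir -p pics
python3 - <<'E'
from cell import r,optics
import cv2,numpy as np
for n in("scene","side"):
    d=optics.get_image(n); np.savez(n,**d)
    cv2.imwrite(f"pics/{n}.png",d["pixels"][:,:,::-1])
    T=np.linalg.inv(d["camera_from_world"]); print(n,T.round(3).tolist(),d["fx"])
print(r.current_t(),r.current_ee_rot(),r.current_opening())
E
```

```text
scene [[-0.807, 0.486, -0.336, 0.867], [0.59, 0.663, -0.46, 0.44], [-0.001, -0.569, -0.822, 0.802], [0.0, 0.0, 0.0, 1.0]] 411.290889268218
side [[-0.998, -0.017, 0.067, 0.515], [-0.066, 0.51, -0.858, 0.823], [-0.019, -0.86, -0.51, 0.557], [0.0, 0.0, 0.0, 1.0]] 408.38415614758685
0.1 [ 9.87007719e-01  1.60672016e-01 -2.10293248e-05 -5.14315339e-04] 1.001030717617799
```

View pics/scene.png

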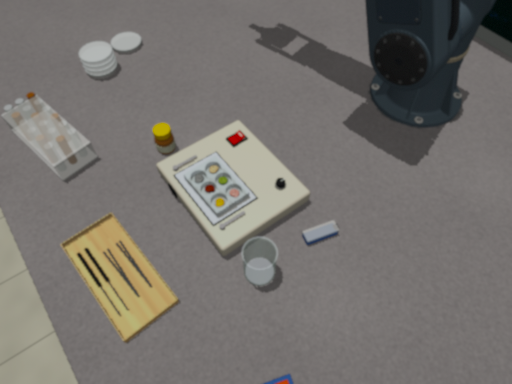

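View pics/side.png

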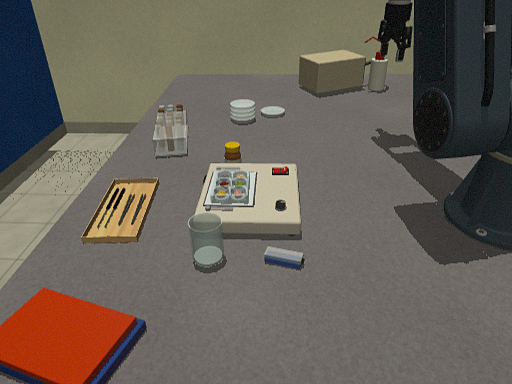

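The scene view shows the base around (233,185), the red switch at (236,138), the knob at (280,183) and the dark reddish shell at about (210,188). The side view agrees, with the switch at (280,171), the knob at (281,205) and the brown shell at about (223,184).

```bash
cat > h.py <<'E'
import cv2,numpy as np
def ray(d,T,uv,z):
    "T: world_from_camera; pixel -> world point on plane z"
    v=T[:3,:3]@[(uv[0]-d["cx"])/d["fx"],(uv[1]-d["cy"])/d["fy"],1]
    return T[:3,3]+v*(z-T[2,3])/v[2]
def blobs(rgb,lo,hi,box,amin):
    m=cv2.inRange(cv2.cvtColor(rgb,cv2.COLOR_RGB2HSV),lo,hi)
    k=np.zeros_like(m);x0,y0,x1,y1=box;k[y0:y1,x0:x1]=m[y0:y1,x0:x1]
    n,_,s,c=cv2.connectedComponentsWithStats(k)
    return [(c[i].round(1),s[i].tolist()) for i in range(1,n) if s[i,4]>=amin]
E
python3 - <<'E'
import numpy as np
from h import *
for n,box in(("scene",(160,122,305,245)),("side",(200,163,302,235))):
    d=dict(np.load(n+".npz"));T=np.linalg.inv(d["camera_from_world"])
    print(n)
    for nm,lo,hi,z in(("red",(0,150,150),(8,255,255),.052),("brown",(0,80,30),(8,255,145),.062),("brown2",(170,80,30),(180,255,145),.062),("black",(0,0,0),(180,120,60),.053)):
        for c,s in blobs(d["pixels"],lo,hi,box,8): print(nm,c,s,ray(d,T,c,z).round(4))
d=dict(np.load("scene.npz"));T=np.linalg.inv(d["camera_from_world"])
for c in((238,122),(308,190),(221,246),(158,168)): print(ray(d,T,c,.044).round(4))
E
```

```text
scene
red [235.4 137.9] [229, 133, 15, 10, 79] [ 0.519  -0.1248  0.052 ]
brown [235.2 140.1] [227, 134, 18, 12, 48] [ 0.5279 -0.1118  0.062 ]
brown [209.2 187.9] [205, 185, 9, 7, 54] [ 0.6515 -0.0319  0.062 ]
black [280.2 183.7] [277, 179, 8, 9, 48] [0.5154 0.0461 0.053 ]
black [172.6 190.9] [168, 184, 9, 14, 36] [ 0.7181 -0.0784  0.053 ]
side
red [276.8 170. ] [274, 169, 6, 3, 14] [ 0.5233 -0.12    0.052 ]
red [282.  169.2] [281, 168, 3, 4, 10] [ 0.5098 -0.1248  0.052 ]
brown [280.1 171.1] [273, 168, 15, 6, 38] [ 0.5147 -0.0956  0.062 ]
brown [223.8 183. ] [220, 181, 9, 5, 25] [ 0.6508 -0.0304  0.062 ]
black [279.9 205.4] [275, 201, 10, 10, 67] [0.5138 0.0504 0.053 ]
black [245.5 206. ] [239, 206, 14, 1, 14] [0.5911 0.0557 0.053 ]
[ 0.4801 -0.1706  0.044 ]
[0.4718 0.0914 0.044 ]
[0.7039 0.0923 0.044 ]
[ 0.7119 -0.1605  0.044 ]
```

Run:
```python
from cell import r,optics
import cv2,numpy as np
from scipy.spatial.transform import Rotation as R
q=[np.cos(.01),np.sin(.01),0,0]
r.move_to([.555,-.07,.30],q)
r.set_gripper(0.0,20)
p,o=r.current_tool_pos(),r.current_ee_rot()
d=optics.get_image("wrist")
M=np.eye(4);M[:3,:3]=R.from_quat(o).as_matrix();M[:3,3]=p
T=M@d["mount"]
np.savez("w1",T=T,**d)
cv2.imwrite("pics/w1.png",d["pixels"][:,:,::-1])
print(r.current_t(),p,o,T.round(3).tolist(),d["fx"],r.current_opening(),r.current_q())
```

```text
3.0417 [ 0.55502248 -0.06998114  0.300017  ] [9.99949774e-01 1.00224372e-02 3.12133259e-05 6.56663753e-06] [[0.021, -0.959, -0.284, 0.628], [-1.0, -0.02, -0.007, -0.069], [0.001, 0.284, -0.959, 0.422], [0.0, 0.0, 0.0, 1.0]] 290.4625266280957 1.2346033173421756e-05 [-2.08665999e-01  3.21560261e-01  1.56541990e+00  6.12099817e-06
  1.25457357e+00  1.34210237e+00]
```

View pics/w1.png

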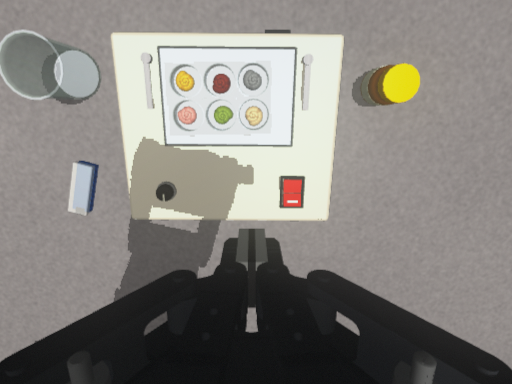

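The wrist view shows the switch at (292,192) with its white stripe at (292,201), and the brown shell in the far middle well at (222,83). The jar and beaker are well clear of the base.

Run:
```python
import numpy as np
from h import *
d=dict(np.load("w1.npz"));T=d["T"];g=d["pixels"]
f=lambda nm,lo,hi,box,z,a=10:[print(nm,c,s,ray(d,T,c,z).round(4)) for c,s in blobs(g,lo,hi,box,a)]
f("red",(0,150,120),(8,255,255),(275,170,310,212),.052)
f("stripe",(0,0,140),(180,110,255),(283,196,301,206),.055,3)
f("brown",(0,100,20),(10,255,140),(205,65,240,100),.062)
f("black rim",(0,0,0),(180,255,60),(275,170,310,212),.049)
f("knob",(0,0,0),(180,255,50),(150,178,180,206),.055)
for c in((112,34),(343,36),(329,220),(132,219)): print(ray(d,T,c,.044).round(4))
for x,y in((222,83),(292,201),(292,185)): print(d["depth"][y-1:y+2,x-1:x+2].round(4).tolist(), g[y,x])
# depth-based positions of brown pixels
m=cv2.inRange(cv2.cvtColor(g,cv2.COLOR_RGB2HSV),(0,100,20),(10,255,140));m[:65]=0;m[100:]=0;m[:,:205]=0;m[:,240:]=0
v,u=np.nonzero(m);Z=d["depth"][v,u]
P=np.c_[(u-d["cx"])/d["fx"]*Z,(v-d["cy"])/d["fy"]*Z,Z]@T[:3,:3].T+T[:3,3]
print(P.mean(0),P.min(0),P.max(0))
```

```text
red [292.1 192.1] [284, 180, 18, 27, 418] [ 0.5181 -0.1257  0.052 ]
stripe [292. 201.] [287, 200, 11, 3, 33] [ 0.5067 -0.1259  0.055 ]
brown [220.4  84.3] [213, 74, 16, 18, 129] [ 0.6503 -0.0328  0.062 ]
[0.7041 0.0951 0.044 ]
[ 0.7076 -0.175   0.044 ]
[ 0.4762 -0.1809  0.044 ]
[0.4721 0.094  0.044 ]
[[0.3361000120639801, 0.3368000090122223, 0.33739998936653137], [0.33629998564720154, 0.3370000123977661, 0.337799996137619], [0.33730000257492065, 0.33799999952316284, 0.3384999930858612]] [142  83  75]
[[0.3889000117778778, 0.388700008392334, 0.3885999917984009], [0.38940000534057617, 0.38679999113082886, 0.38960000872612], [0.388700008392334, 0.3878999948501587, 0.3880999982357025]] [234 239 234]
[[0.3871000111103058, 0.38670000433921814, 0.3871999979019165], [0.38690000772476196, 0.3885999917984009, 0.38830000162124634], [0.3862000107765198, 0.38850000500679016, 0.3873000144958496]] [230  79  69]
[ 0.65020554 -0.0329376   0.06330516] [ 0.62791135 -0.06887214  0.05694677] [ 0.66189562 -0.0234597   0.42158336]
```

Run:
```python
from cell import r,optics
import cv2,numpy as np
x,y=.505,-.126
r.move_linear([x,y,.12],vel=.15)
r.move_linear([x,y,.079],vel=.08)
f0=np.array(r.current_contact_force())
for z in np.arange(.077,.0682,-.001):
    r.move_linear([x,y,z],vel=.02)
    f=np.array(r.current_contact_force())-f0
    print(round(z-.019,4),np.round(r.current_tool_pos(),4),f.round(2))
    if f[2]>8: break
r.move_linear([x,y,.14],vel=.15)
from scipy.spatial.transform import Rotation as R
p,o=r.current_tool_pos(),r.current_ee_rot()
d=optics.get_image("scene"); cv2.imwrite("pics/s2.png",cv2.resize(d["pixels"][100:260,140:330,::-1],None,fx=4,fy=3.7))
d=optics.get_image("wrist"); cv2.imwrite("pics/w2.png",d["pixels"][:,:,::-1])
print(r.current_t())
```

```text
0.058 [ 0.5051 -0.126   0.0772] [ 0.26 -0.47 -1.06]
0.057 [ 0.505 -0.126  0.076] [ 0.11 -1.01 -0.13]
0.056 [ 0.5049 -0.126   0.075 ] [-1.63 -0.26 -0.1 ]
0.055 [ 0.5049 -0.126   0.0739] [-1.28 -0.71 -0.88]
0.054 [ 0.505  -0.126   0.0729] [-1.29 -1.15 -0.22]
0.053 [ 0.505  -0.126   0.0719] [-1.47 -0.64 -0.09]
0.052 [ 0.505  -0.126   0.0709] [-0.31 -0.33 -0.82]
0.051 [ 0.505  -0.126   0.0699] [-0.48 -0.65 -0.62]
0.05 [ 0.505  -0.126   0.0689] [-0.42 -0.65 -1.31]
8.125
```

View pics/s2.png

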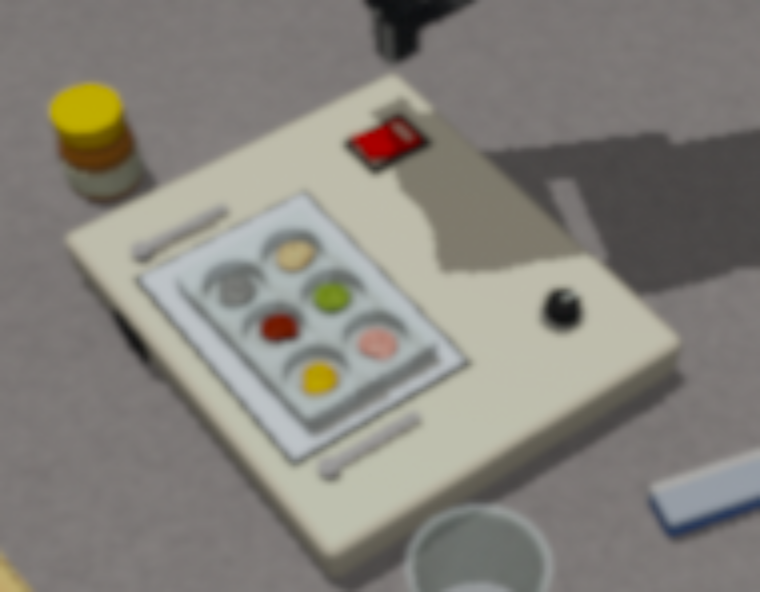

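View pics/w2.png

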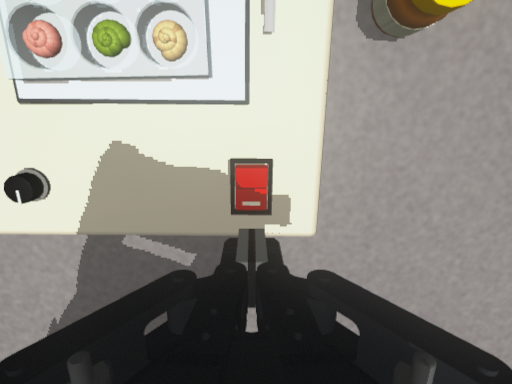

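Both views show the shells undisturbed. The switch is at (252,187) in the wrist view with its stripe at (252,204), but I can't tell from this whether it tipped. No press force was felt, so I'll check it with depth.

Run:
```python
from cell import r,optics
import numpy as np
from scipy.spatial.transform import Rotation as R
def pts(d,T):
    v,u=np.mgrid[:384,:512];Z=d["depth"]
    return np.stack([(u-d["cx"])/d["fx"]*Z,(v-d["cy"])/d["fy"]*Z,Z],-1)@T[:3,:3].T+T[:3,3]
p,o=r.current_tool_pos(),r.current_ee_rot()
Z=[];
for _ in range(5):
    d=optics.get_image("wrist");Z.append(d["depth"])
d["depth"]=np.median(Z,0)
M=np.eye(4);M[:3,:3]=R.from_quat(o).as_matrix();M[:3,3]=p
P=pts(d,M@d["mount"])
print("after");[print(v,P[v,246:259].mean(0).round(4)) for v in range(156,218,4)]
print("tip",p);[print(v,P[v,246:259].mean(0).round(4)) for v in range(222,262,4)]
d=dict(np.load("w1.npz"));P=pts(d,d["T"])
print("before");[print(v,P[v,287:298].mean(0).round(4)) for v in range(174,214,3)]
```

```text
after
156 [ 0.5401 -0.1261  0.0416]
160 [ 0.5379 -0.1262  0.0465]
164 [ 0.534  -0.1262  0.0417]
168 [ 0.5333 -0.1262  0.0532]
172 [ 0.5304 -0.1263  0.0537]
176 [ 0.5271 -0.1264  0.0522]
180 [ 0.5237 -0.1264  0.0507]
184 [ 0.5202 -0.1265  0.0492]
188 [ 0.5164 -0.1266  0.0469]
192 [ 0.5135 -0.1267  0.0478]
196 [ 0.5102 -0.1267  0.0477]
200 [ 0.507  -0.1268  0.0477]
204 [ 0.5039 -0.1269  0.0483]
208 [ 0.5005 -0.1269  0.0479]
212 [ 0.4966 -0.127   0.0464]
216 [ 0.4915 -0.1272  0.0419]
tip [ 0.50443846 -0.12578939  0.13890499]
222 [ 0.4863 -0.1273  0.0418]
226 [ 0.4828 -0.1273  0.0419]
230 [ 0.516  -0.1264  0.1236]
234 [ 0.5161 -0.1264  0.1286]
238 [ 0.5161 -0.1264  0.1332]
242 [ 0.5162 -0.1264  0.1375]
246 [ 0.5161 -0.1264  0.1413]
250 [ 0.5162 -0.1264  0.1452]
254 [ 0.5162 -0.1264  0.1488]
258 [ 0.5162 -0.1263  0.1522]
before
174 [ 0.5405 -0.1255  0.0421]
177 [ 0.5458 -0.1198  0.0814]
180 [ 0.5337 -0.1252  0.048 ]
183 [ 0.5298 -0.1253  0.0488]
186 [ 0.5255 -0.1256  0.0481]
189 [ 0.5214 -0.1258  0.0485]
192 [ 0.5172 -0.1261  0.0482]
195 [ 0.5133 -0.1262  0.0493]
198 [ 0.5095 -0.1262  0.0508]
201 [ 0.506  -0.1262  0.0528]
204 [ 0.502  -0.1263  0.0537]
207 [ 0.4953 -0.1277  0.0467]
210 [ 0.4894 -0.1286  0.0424]
213 [ 0.4847 -0.129   0.0419]
```

The switch is fully on: the front half is now level and the back half is raised. Next I'll point at the shell.

Run:
```python
from cell import r,optics
import cv2,numpy as np
x,y=.651,-.032
r.move_linear([x,y,.14],vel=.15)
r.move_linear([x,y,.100],vel=.06)
r.sleep(.5)
print(r.current_t(),r.current_tool_pos(),r.current_ee_rot())
for n,(a,b,c,e) in(("scene",(140,250,150,310)),("side",(130,240,180,320))):
    g=optics.get_image(n)["pixels"][a:b,c:e,::-1]; cv2.imwrite(f"pics/{n}3.png",cv2.resize(g,None,fx=5,fy=5))
```

```text
11.0 [ 0.65102602 -0.03201189  0.10007341] [9.99950048e-01 9.99478109e-03 6.90942282e-05 1.29457828e-05]
```

View pics/scene3.png

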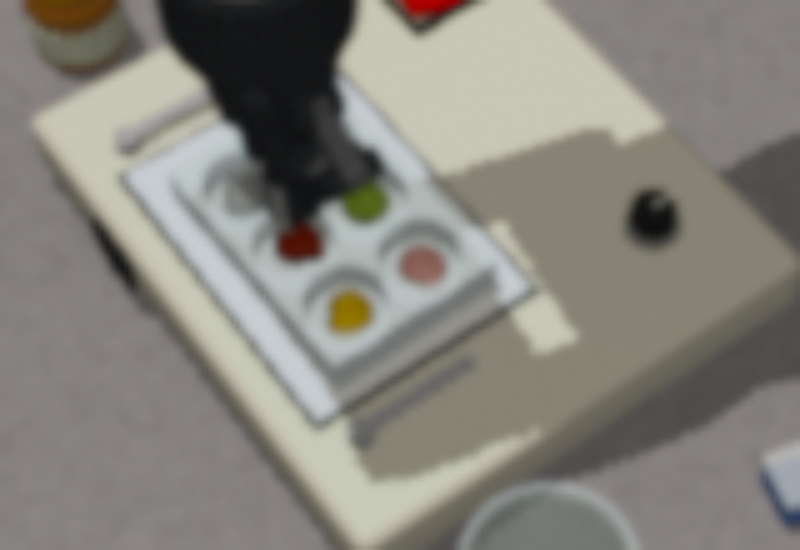

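View pics/side3.png

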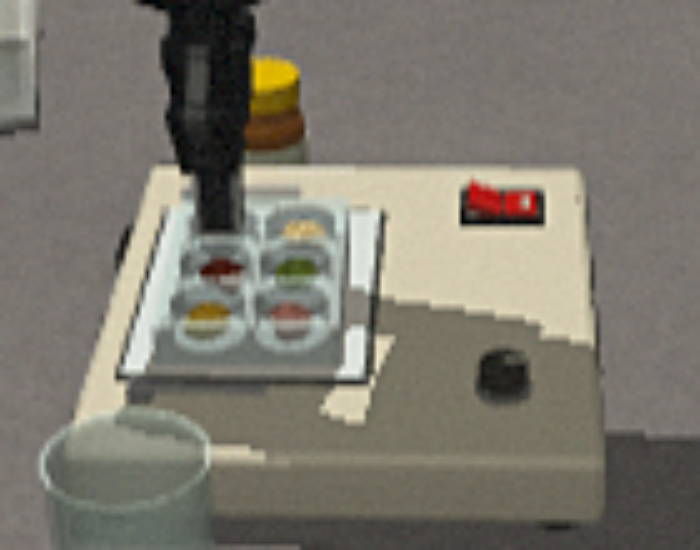

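The fingertips are centred just above the brown shell, at (298,225) in the scene crop and (220,230) in the side crop. There is a clear gap, and the rocker's back half is up, so the switch is on.

Run:
```python
from cell import r
r.sleep(3.0); print(r.current_t()); print(r.hand_in())
```

```text
14.1
the job is handed in; nothing more can be done
None
```

The light base is switched on, and I handed in with the fingertips held still for over 3 s about 15 mm above the dark reddish-brown shell, touching nothing; I saw nothing else moved.

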